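Clamp the harmonica in the tuning fixture

TASK

With the fingertips, push the harmonica along its channel in the green fixture until its end rests against the brass stop block, and only then push the red-gripped clamp lever over past its dead point until it snaps down into lock, so that the rubber pad holds the harmonica. Only push: do not lift or tip the harmonica, leave the tuner, scraper and reed lifter alone, and finish clear of everything.

Things in the scene. Friction and masses are not known exactly. Their poses are not given: they have to be found in the camera images.
- fixture: Green base plate 170 (x) x 200 (y) x 10 mm, screwed down. Origin: centre of its underside. A channel along y, centred at x=-45 mm, 30 mm wide, floor z=10, runs between two rails 8 mm wide (tops z=16) from its open end y=-100 to the brass stop block (face y=+75, far side y=+90, 50 mm wide, top z=28). Steel clamp cheeks fill x=-8..62, y=15..45, up to z=50 mm.
- stop_face (a point): Point on the face of the brass stop block, at x = -45, y = +75, z = 20 mm in the fixture's frame. The harmonica is pushed towards it, in the fixture's +y direction.
- harmonica: Chromed ten-hole harmonica 102 x 27 x 20 mm, about 110 g, loose on the channel floor, length (its y axis) along the fixture's y, 1.5 mm side play. Origin: centre of its underside; the end to push is 51 mm from it towards the fixture's -y. Starts 20 to 45 mm short of the stop; home, its origin is at y=+24 mm of the fixture. Slides at 1 to 2 N.
- clamp_arm: Steel arm with a round black rubber pad (16 mm) at its end, linked to the lever. Origin: its pivot, at x=5, y=30, z=45 mm of the fixture. At the start it is tilted up over the channel towards -x, at most 95 mm above the desk, 16 mm wide; as the lever goes over it comes down until the pad presses on the harmonica's top.
- lever (a joint): Lever angle (rad). 0 = open (start): stands up, leaning 0.15 from vertical to the fixture's -x. Grows as it swings over to +x and down (lean to +x = value - 0.15). Dead point about 1.1: before it a spring drives it back to 0 (5 to 7 N at the grip at first, then less); past it it snaps by itself into lock, nearly level, at 1.52 (pad on the harmonica; stop 1.55).
- lever_grip (a point): Centre of the lever's red T-grip: a round bar 18 mm in diameter and 56 mm long, parallel to the fixture's y axis, 85 mm from the lever's pivot. About 129 mm above the desk at the start, about 61 mm when locked. The steel lever bar below it is 10 mm square.
- lever_pivot (a point): The lever's hinge pin, parallel to the fixture's y axis, at x = 45, y = 30, z = 45 mm in the fixture's frame.
- tuner: Grey plastic electronic tuner, 64 x 105 x 18 mm, lying loose on the desk beyond the stop block end of the fixture; origin at the centre of its underside. Bystander.
- scraper: Stainless reed scraper with a rosewood handle, 152 mm long along its x axis, 14 mm high, loose on the desk between the fixture and the robot; origin on its underside near mid-length. Bystander.
- lifter: Brass reed lifter like a small spatula, about 132 mm long along its x axis, 5 mm high, loose on the desk between the fixture and the robot; origin on its underside near mid-length. Bystander.

How it is judged:
By the outcome, as a careful person would: the job done as asked, in the order asked, and still so for the second after the job is handed in, with the robot touching nothing.
It also fails if it takes over 45 s, if anything falls off the work surface, if the arm or the gripper's body presses on something with over 40 N, if the wrist force passes 120 N, or if a joint passes its speed limit or range.

ROBOT

A 7-joint arm with a two-finger parallel gripper is mounted at the origin on the work surface. World frame = base frame: x ahead of the robot, y to its left, z up, the work surface at z = 0. Lengths are in m, angles in rad, forces in N, time in s.
With the tool pointing down it reaches from about 0.4 to 0.85 m from the base axis. Payload 10.4 kg.
Tool frame: the origin (TCP) lies between the finger pads; the fingertips stand tip_extent ahead of it and the grasp point (between the pads) lies 2 mm behind it (tip_extent is the distance from the TCP to the fingertips, in m); z points along the fingers, y is the direction in which the jaws open and shut (so a half turn about z gives the same grasp; the last joint's range is limited). The gripper opens to 87 mm and grips with 3 to 60 N. Pads are 19 mm wide; open, the fingers measure 117 mm over their backs; the gripper's body (75 mm by 190 mm) begins 51 mm behind the grasp point.
Start: joints at [-1.131, 0.332, -0.065, 1.46, 0.022, 1.35, -0.088], TCP at [0.279, 0.559, 0.24] pointing down, gripper open.
Joint ranges: [-2.6, 2.6], [-0.5, 2.12], [-1.47, 1.34], [0.16, 2.42], [-1.27, 4.41], [0.06, 2.06], [-2.6, 2.6]. Speed limits (rad/s): [2.22, 2.22, 2.79, 2.79, 3.14, 3.14, 3.14].

INTERFACE

Orientations are given as a unit quaternion [x, y, z, w].
In Python, from bench import read_state, camera, camera_params, close_job, tip_extent gives the robot as it stands. The module is installed in compiled form; this text tells all that it offers.
- The arm moves only by the tool send_rows, never from a script. Its argument "steps" is a list of rows, each a list of 7 numbers: the turn, a rotation vector about the tool's x, y, z in degrees, then the shift along the tool's x, y, z in m, then the gripper's target within -1 to 1 (shut at 1, half-way at 0, fully open at -1). In form: [[ax, ay, az, x, y, z, jaw], ...]. A call has exactly 10 rows; each row shifts and turns the pose as measured when the row begins, along the tool's axes as they then stand; what a row does not reach is not made up. A row lasts 1/10 s, in which the tool goes at most 50 mm and 8.59 degrees, less where a joint would pass 70% of its speed; a pose out of reach is approached as far as the arm can. A call with a gripper value outside its range is refused whole. The fingers move at their own pace and stop on an object; "force" is the grip in N (left out, the last holds). Time passes only in rows, so rows that do not move let the fingers close, or fill a call up. It gives the time, the measured TCP pose, the force and the opening at its end, in the units of the state.
- read_state(): the state, without advancing time (a new reading comes with each control period).
- camera(name): name is "scene" or "top"; returns (picture, depth): 384x512x3 uint8, blue, green, red; 384x512 float32, m along the optical axis (not along the pixel's ray), 0 where there is no reading.
- camera_params(name): a dict with "camera_matrix" (3x3 intrinsics, pixels), "dist" ([k1, k2, p1, p2, k3] as OpenCV has them; the pictures are not rectified), "world_from_camera" (4x4, takes a point from camera to world coordinates). Camera axes: x right, y down, z forward; pixel columns grow to the right and rows downward; lengths in m; the calibration is good to about 2 mm. A picture is of the moment at which its call begins. camera_params takes no time and is no camera call.
- close_job(): hands the job in, once; it reports no verdict.
The state is a dict: "time": time; "joint_positions": joint angles; "joint_vel": joint speeds; "joint_torque": joint torques, N m; "ee_pos": TCP position; "eef_rot": TCP orientation; "ft_force": force on the tool from outside, world axes, zero at the start; "torque": the same for the moment, N m; "width": finger opening in m.
Only numpy, scipy, OpenCV 4.12 (cv2) and the standard library are available. Lean on these libraries where they do the work, as an engineer would, in place of code of your own. Each camera call takes 0.05 s, during which the arm holds its last target.

## Working session

There is one attempt and no reset: what is moved stays moved. The work goes in short steps, Python scripts to look and compute and a tool call to move; the robot and the scene stay as the last step left them, time stands still between calls to the robot, and variables do not carry over. Pictures are saved under pics/ and viewed, and the job is handed in when it is done.

Besides the shell and the picture viewer there is one more tool, called after "Emit:" in YAML: its name, and indented under it one key for each argument. send_rows: Moves the arm, as the interface text tells. Its arguments: {"type":"object","properties":{"steps":{"type":"array"},"force":{"type":"number"}},"required":["steps"]}

```bash
mkdir -p pics; cat > h.py <<'E'
import numpy as np,cv2
from bench import *
E
python3 - <<'E'
from h import *
np.set_printoptions(precision=4,suppress=True)
s=read_state();print(s);print(tip_extent if not callable(tip_extent) else tip_extent())
for n in("scene","top"):
    p,d=camera(n);cv2.imwrite(f"pics/{n}0.png",p);np.savez(f"{n}0.npz",p=p,d=d)
    print(camera_params(n))
E
```

```text
{'time': 0.0, 'joint_positions': array([-1.1306,  0.3329, -0.0647,  1.461 ,  0.0216,  1.3499, -0.0885]), 'joint_vel': array([-0.0003, -0.001 ,  0.0027, -0.0006, -0.0007, -0.0014, -0.0003]), 'joint_torque': array([  0.0009, -62.3267,   0.0252, -38.9883,  -0.0613,   0.0398,
         0.0001]), 'ee_pos': array([0.2788, 0.5589, 0.2387]), 'eef_rot': array([ 0.2293,  0.9734, -0.0007, -0.0001]), 'ft_force': array([0.0603, 0.0897, 0.024 ]), 'torque': array([-0.0054,  0.0055,  0.0482]), 'width': 0.08719325029011284}
0.017
{'camera_matrix': array([[429.6863,   0.    , 260.1274],
       [  0.    , 429.6863, 187.7136],
       [  0.    ,   0.    ,   1.    ]]), 'dist': array([-0.1621,  0.    ,  0.    ,  0.    ,  0.    ]), 'world_from_camera': array([[ 0.9032,  0.2401, -0.3557,  0.7656],
       [ 0.4291, -0.5122,  0.7439, -0.4628],
       [-0.0036, -0.8246, -0.5657,  0.5658],
       [ 0.    ,  0.    ,  0.    ,  1.    ]])}
{'camera_matrix': array([[438.5964,   0.    , 253.1612],
       [  0.    , 438.5964, 192.1802],
       [  0.    ,   0.    ,   1.    ]]), 'dist': array([0.0562, 0.    , 0.    , 0.    , 0.    ]), 'world_from_camera': array([[-0.0142, -0.9861,  0.1658,  0.3491],
       [-0.9999,  0.0156,  0.007 ,  0.1232],
       [-0.0094, -0.1657, -0.9861,  0.9195],
       [ 0.    ,  0.    ,  0.    ,  1.    ]])}
```

View pics/scene0.png

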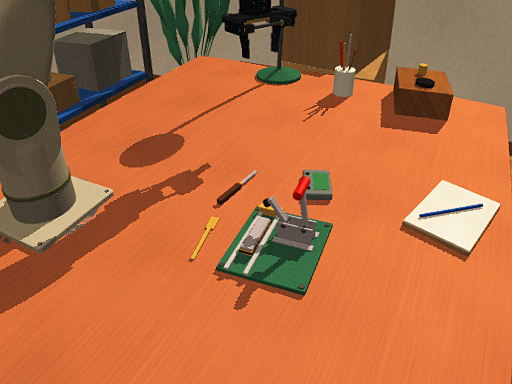

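View pics/top0.png

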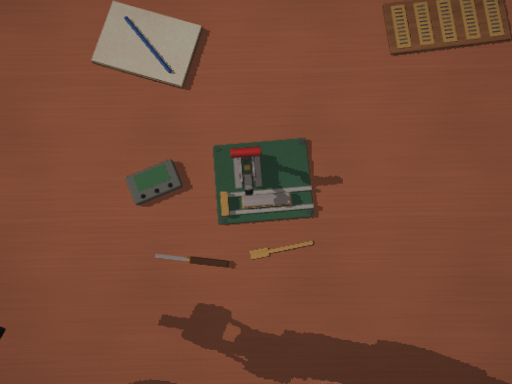

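```bash
cat >> h.py <<'E'
def proj(n,P):
    c=camera_params(n);T=np.linalg.inv(c["world_from_camera"])
    r,_=cv2.Rodrigues(T[:3,:3]);return cv2.projectPoints(np.asarray(P,float).reshape(-1,1,3),r,T[:3,3],c["camera_matrix"],c["dist"])[0][:,0]
def cloud(n,d):
    c=camera_params(n);h,w=d.shape;u,v=np.meshgrid(np.arange(w),np.arange(h))
    q=cv2.undistortPointsIter(np.stack([u,v],-1).reshape(-1,1,2).astype(np.float64),c["camera_matrix"],c["dist"],None,None,(3,50,1e-9))[:,0] if hasattr(cv2,'undistortPointsIter') else cv2.undistortPoints(np.stack([u,v],-1).reshape(-1,1,2).astype(np.float64),c["camera_matrix"],c["dist"])[:,0]
    P=np.c_[q,np.ones(len(q))]*d.reshape(-1,1);T=c["world_from_camera"]
    return (P@T[:3,:3].T+T[:3,3]).reshape(h,w,3)
def fx(x,y,yaw,P):
    c,s=np.cos(yaw),np.sin(yaw);P=np.asarray(P,float).reshape(-1,3)
    return np.c_[x+c*P[:,0]-s*P[:,1],y+s*P[:,0]+c*P[:,1],P[:,2]]
E
python3 - <<'E'
from h import *
np.set_printoptions(precision=4,suppress=True)
for n in("top","scene"):
    z=np.load(n+"0.npz");p,d=z['p'],z['d'];W=cloud(n,d)
    b,g,r=[p[...,i].astype(int) for i in range(3)]
    m=(g>r+15)&(g>b+5)&(d>0)&(W[...,0]>.3)&(W[...,0]<.75)&(abs(W[...,1])<.3)&(W[...,2]<.03)
    k,l,st,_=cv2.connectedComponentsWithStats(m.astype(np.uint8));
    pts=W[m];print(n,m.sum(),np.median(pts[:,2]))
    # keep biggest
    i=1+np.argmax(st[1:,4]);pts=W[l==i];
    near=np.linalg.norm(W[...,:2]-np.median(pts[:,:2],0),axis=-1)<.14
    pts=W[m&near]
    rr=cv2.minAreaRect(pts[:,:2].astype(np.float32));print(rr, cv2.boxPoints(rr))
for n in("top","scene"):
    z=np.load(n+"0.npz")
    p=z['p'];x0,y0,w,h=(200,130,130,110) if n=="top" else (205,165,140,140)
    cv2.imwrite(f"pics/{n}0z.png",cv2.resize(p[y0:y0+h,x0:x0+w],None,fx=5 if n=="top" else 4,fy=5 if n=="top" else 4,interpolation=cv2.INTER_CUBIC))
E
```

```text
top 4211 0.010405126212299165
((0.5276094675064087, 0.11034181714057922), (0.16798299551010132, 0.19718748331069946), 3.950965166091919) [[0.437  0.2029]
 [0.4506 0.0062]
 [0.6182 0.0178]
 [0.6046 0.2145]]
scene 3720 0.00972073121267314
((0.5286867618560791, 0.10294783115386963), (0.1695019006729126, 0.1887519657611847), 4.327385425567627) [[0.4371 0.1907]
 [0.4513 0.0024]
 [0.6203 0.0152]
 [0.6061 0.2034]]
```

```bash
ls -la pics
```

```text
total 1184
drwxr-xr-x 2 agent agent   4096 Dec  7 04:05 .
drwxr-xr-x 3 agent agent   4096 Dec  7 04:05 ..
-rw-r--r-- 1 agent agent 350363 Dec  7 04:05 scene0.png
-rw-r--r-- 1 agent agent 407647 Dec  7 04:05 scene0z.png
-rw-r--r-- 1 agent agent 189522 Dec  7 04:05 top0.png
-rw-r--r-- 1 agent agent 246600 Dec  7 04:05 top0z.png
```

```bash
python3 - <<'E'
from h import *
x,y,a=0.528,0.109,np.radians(4.1)
L=lambda *p:np.array(p)
segs=[]
def box(x0,x1,y0,y1,z):
    c=[(x0,y0,z),(x1,y0,z),(x1,y1,z),(x0,y1,z)]
    return [(c[i],c[(i+1)%4]) for i in range(4)]
segs+=box(-85,85,-100,100,10)+box(-70,-20,75,90,28)+box(-60,-30,-100,75,10)+box(-8,62,15,45,50)
segs+=[((45-85*np.sin(.15),2,45+85*np.cos(.15)),(45-85*np.sin(.15),58,45+85*np.cos(.15)))]
for n in("top","scene"):
    p=np.load(n+"0.npz")['p'];x0,y0,w,h,k=(200,130,130,110,6) if n=="top" else (205,165,140,140,4)
    im=cv2.resize(p[y0:y0+h,x0:x0+w],None,fx=k,fy=k,interpolation=cv2.INTER_CUBIC)
    for s in segs:
        q=(proj(n,fx(x,y,a,np.array(s)/1000))-[x0,y0]+.5)*k
        cv2.line(im,*[tuple(int(round(t)) for t in r) for r in q],(255,0,255),1)
    cv2.imwrite(f"pics/{n}0o.png",im)
E
```

```text
(no output)
```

View pics/top0o.png

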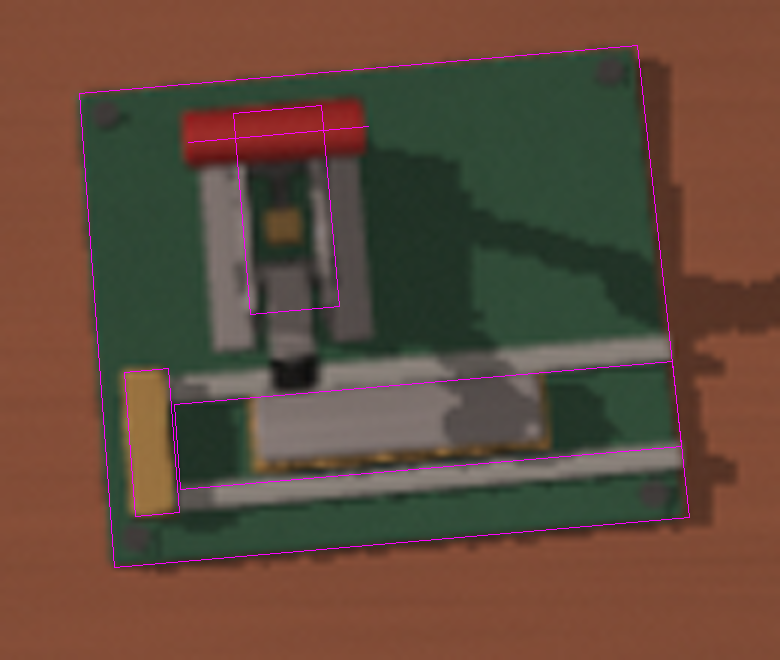

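View pics/scene0o.png

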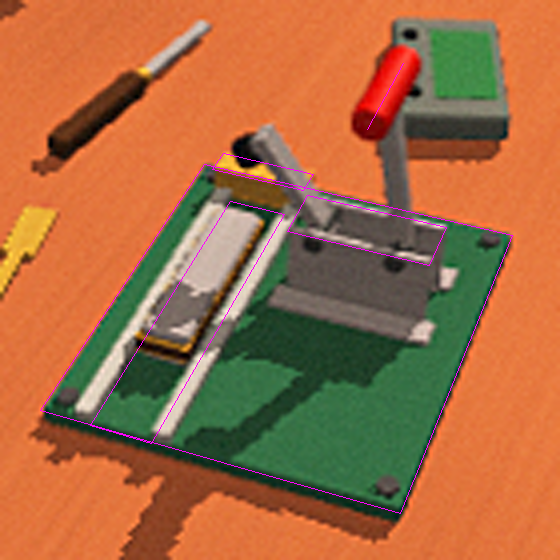

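```bash
cat >> h.py <<'E'
FX=(0.528,0.109,np.radians(4.1))
def harm(d,n="top"):
    W=cloud(n,d).reshape(-1,3);W=W[d.reshape(-1)>0]
    c,s=np.cos(FX[2]),np.sin(FX[2]);dx=W[:,0]-FX[0];dy=W[:,1]-FX[1]
    F=np.c_[c*dx+s*dy,-s*dx+c*dy,W[:,2]]*1000
    m=(abs(F[:,0]+45)<9)&(F[:,2]>24)&(F[:,2]<36)&(abs(F[:,1])<73)
    return F[m]
E
python3 - <<'E'
from h import *
np.set_printoptions(precision=4,suppress=True)
for n in("top","scene"):
    F=harm(np.load(n+"0.npz")['d'],n)
    print(n,len(F),F.min(0),F.max(0),np.median(F,0)); print(np.percentile(F[:,1],[1,3,97,99]))
print("in fixture frame; expected home end y -27")
c,s=np.cos(FX[2]),np.sin(FX[2])
for P in [(-45,-75,60),(-45,-75,21.5),(-45,-36,21.5),(0,30,115)]:
    print(P,fx(*FX,np.array(P)/1000))
E
```

```text
top 424 [-53.911  -53.7291  24.069 ] [-36.0925  47.8516  34.4146] [-45.18    -2.5275  30.2572]
[-51.7376 -49.6192  44.7159  47.1236]
scene 328 [-53.9818 -53.7931  24.066 ] [-36.0247  48.4038  33.0991] [-44.8426  -9.3584  30.0967]
[-52.4567 -51.1858  42.1644  46.2645]
in fixture frame; expected home end y -27
(-45, -75, 60) [[0.4885 0.031  0.06  ]]
(-45, -75, 21.5) [[0.4885 0.031  0.0215]]
(-45, -36, 21.5) [[0.4857 0.0699 0.0215]]
(0, 30, 115) [[0.5259 0.1389 0.115 ]]
```

```bash
cat >> h.py <<'E'
from scipy.spatial.transform import Rotation as R
TE=tip_extent if not callable(tip_extent) else tip_extent()
def target(tip_mm,tilt_deg,jaw_deg):
    """tip in fixture mm; jaw direction angle in fixture; tilt: tips lean forward along dir perpendicular.. (fixture +y)"""
    t=np.radians(tilt_deg);j=np.radians(jaw_deg)
    z=np.array([0,np.sin(t),-np.cos(t)]);y=np.array([np.cos(j),np.sin(j),0]);y-=z*(y@z);y/=np.linalg.norm(y);x=np.cross(y,z)
    M=R.from_euler('z',FX[2])*R.from_matrix(np.c_[x,y,z])
    p=fx(*FX,np.array(tip_mm)/1000)[0]-TE*M.as_matrix()[:,2]
    return p,M
def plan(tgt,n):
    s=read_state();p=np.array(s['ee_pos']);M=R.from_quat(s['eef_rot']);tp,tM=tgt
    rv=(M.inv()*tM).as_rotvec();dp=tp-p
    print("t",s['time'],"rot total deg",np.degrees(rv).round(2),"dp world",dp.round(4), "F",np.round(s['ft_force'],2),"w",round(s['width'],4))
    for i in range(n):
        Mi=M*R.from_rotvec(rv*i/n)
        print((np.degrees(rv)/n).round(2).tolist(),Mi.inv().apply(dp/n).round(4).tolist())
def tipfx():
    s=read_state();M=R.from_quat(s['eef_rot']);p=np.array(s['ee_pos'])+TE*M.as_matrix()[:,2]
    c,sn=np.cos(FX[2]),np.sin(FX[2]);dx,dy=p[0]-FX[0],p[1]-FX[1]
    return np.array([c*dx+sn*dy,-sn*dx+c*dy,p[2]])*1000
E
python3 - <<'E'
from h import *
plan(target((-45,-85,150),15,0),20)
E
```

```text
t 0.1 rot total deg [-7.83 13.67 59.02] dp world [ 0.2106 -0.5424 -0.0724] F [ 0.13  0.78 -0.45] w 0.0872
[-0.39, 0.68, 2.95] [-0.0215, -0.0196, 0.0036]
[-0.39, 0.68, 2.95] [-0.0225, -0.0184, 0.0033]
[-0.39, 0.68, 2.95] [-0.0235, -0.0173, 0.0029]
[-0.39, 0.68, 2.95] [-0.0244, -0.0161, 0.0025]
[-0.39, 0.68, 2.95] [-0.0252, -0.0148, 0.0021]
[-0.39, 0.68, 2.95] [-0.026, -0.0135, 0.0017]
[-0.39, 0.68, 2.95] [-0.0266, -0.0122, 0.0013]
[-0.39, 0.68, 2.95] [-0.0273, -0.0108, 0.0009]
[-0.39, 0.68, 2.95] [-0.0278, -0.0094, 0.0005]
[-0.39, 0.68, 2.95] [-0.0282, -0.0079, 0.0001]
[-0.39, 0.68, 2.95] [-0.0286, -0.0065, -0.0003]
[-0.39, 0.68, 2.95] [-0.0289, -0.005, -0.0007]
[-0.39, 0.68, 2.95] [-0.0291, -0.0035, -0.0011]
[-0.39, 0.68, 2.95] [-0.0292, -0.002, -0.0014]
[-0.39, 0.68, 2.95] [-0.0293, -0.0004, -0.0018]
[-0.39, 0.68, 2.95] [-0.0292, 0.0011, -0.0022]
[-0.39, 0.68, 2.95] [-0.0291, 0.0026, -0.0025]
[-0.39, 0.68, 2.95] [-0.0289, 0.0041, -0.0028]
[-0.39, 0.68, 2.95] [-0.0286, 0.0056, -0.0031]
[-0.39, 0.68, 2.95] [-0.0282, 0.0071, -0.0034]
```

Emit:
send_rows:
  steps:
    - [-0.4,0.7,2.95,-0.0215,-0.0195,0,1]
    - [-0.4,0.7,2.95,-0.0225,-0.0185,0,1]
    - [-0.4,0.7,2.95,-0.0235,-0.017,0,1]
    - [-0.4,0.7,2.95,-0.0245,-0.016,0,1]
    - [-0.4,0.7,2.95,-0.025,-0.015,0,1]
    - [-0.4,0.7,2.95,-0.026,-0.0135,0,1]
    - [-0.4,0.7,2.95,-0.0265,-0.012,0,1]
    - [-0.4,0.7,2.95,-0.027,-0.011,0,1]
    - [-0.4,0.7,2.95,-0.028,-0.0095,0,1]
    - [-0.4,0.7,2.95,-0.028,-0.008,0,1]
  force: 20

```text
time: 1.1
ee_pos: [0.3814, 0.2791, 0.2154]
eef_rot: [0.474, 0.877, 0.046, -0.054]
ft_force: [0.3, 0.3, 0.4]
width: 0.0147
```

```bash
python3 - <<'E'
from h import *
print(tipfx());plan(target((-45,-85,120),15,0),10)
E
```

```text
[-134.82755465  182.44328071  198.58962376]
t 1.1 rot total deg [-4.2   6.46 28.75] dp world [ 0.1082 -0.2625 -0.079 ] F [0.33 0.25 0.37] w 0.0147
[-0.42, 0.65, 2.87] [-0.0287, -0.0055, 0.0038]
[-0.42, 0.65, 2.87] [-0.029, -0.0041, 0.0034]
[-0.42, 0.65, 2.87] [-0.0292, -0.0026, 0.0031]
[-0.42, 0.65, 2.87] [-0.0293, -0.0012, 0.0027]
[-0.42, 0.65, 2.87] [-0.0294, 0.0003, 0.0024]
[-0.42, 0.65, 2.87] [-0.0293, 0.0017, 0.0021]
[-0.42, 0.65, 2.87] [-0.0292, 0.0032, 0.0018]
[-0.42, 0.65, 2.87] [-0.0291, 0.0046, 0.0015]
[-0.42, 0.65, 2.87] [-0.0288, 0.0061, 0.0012]
[-0.42, 0.65, 2.87] [-0.0285, 0.0075, 0.0009]
```

Emit:
send_rows:
  steps:
    - [-0.4,0.65,2.9,-0.0285,-0.0055,0.004,1]
    - [-0.4,0.65,2.9,-0.029,-0.004,0.0035,1]
    - [-0.4,0.65,2.9,-0.029,-0.0025,0.003,1]
    - [-0.4,0.65,2.9,-0.0295,-0.001,0.0025,1]
    - [-0.4,0.65,2.9,-0.0295,0,0.0025,1]
    - [-0.4,0.65,2.9,-0.0295,0.0015,0.002,1]
    - [-0.4,0.65,2.9,-0.029,0.003,0.002,1]
    - [-0.4,0.65,2.9,-0.029,0.0045,0.0015,1]
    - [-0.4,0.65,2.9,-0.029,0.006,0.001,1]
    - [-0.4,0.65,2.9,-0.0285,0.0075,0.001,1]

```text
time: 2.1
ee_pos: [0.4872, 0.0033, 0.1318]
eef_rot: [0.685, 0.716, 0.09, -0.098]
ft_force: [1.1, -0.3, -0.1]
width: 0.0002
```

```bash
python3 - <<'E'
from h import *
print(tipfx(),read_state()['joint_positions']);plan(target((-45,-82,21.5),15,0),10)
E
```

```text
[-48.27326358 -98.03441313 115.44719703] [-0.40664596  0.17235533  0.53234831  1.95304426 -0.38925029  1.12349942
  0.35156162]
t 2.1 rot total deg [ 0.02 -0.3  -1.5 ] dp world [ 0.0021  0.0163 -0.0939] F [ 1.15 -0.27 -0.07] w 0.0002
[0.0, -0.03, -0.15] [-0.0009, 0.0003, 0.0095]
[0.0, -0.03, -0.15] [-0.0009, 0.0003, 0.0095]
[0.0, -0.03, -0.15] [-0.0009, 0.0003, 0.0095]
[0.0, -0.03, -0.15] [-0.0009, 0.0003, 0.0095]
[0.0, -0.03, -0.15] [-0.0009, 0.0003, 0.0095]
[0.0, -0.03, -0.15] [-0.0009, 0.0003, 0.0095]
[0.0, -0.03, -0.15] [-0.0009, 0.0003, 0.0095]
[0.0, -0.03, -0.15] [-0.0009, 0.0003, 0.0095]
[0.0, -0.03, -0.15] [-0.0009, 0.0003, 0.0095]
[0.0, -0.03, -0.15] [-0.0009, 0.0003, 0.0095]
```

Emit:
send_rows:
  steps:
    - [0,0,-0.2,-0.001,0.0003,0.01,1]
    - [0,0,-0.2,-0.001,0.0003,0.01,1]
    - [0,0,-0.2,-0.001,0.0003,0.01,1]
    - [0,0,-0.2,-0.001,0.0003,0.01,1]
    - [0,0,-0.2,-0.001,0.0003,0.01,1]
    - [0,0,-0.2,-0.001,0.0003,0.01,1]
    - [0,0,-0.2,-0.001,0.0003,0.01,1]
    - [0,0,0,-0.001,0.0003,0.008,1]
    - [0,0,0,0,0,0.006,1]
    - [0,0,0,0,0,0,1]

```text
time: 3.1
ee_pos: [0.4871, 0.0186, 0.0403]
eef_rot: [0.676, 0.725, 0.089, -0.098]
ft_force: [-0.5, 0.7, 0.1]
width: 0.0006
```

```bash
python3 - <<'E'
from h import *
p,d=camera("scene");cv2.imwrite("pics/s1.png",cv2.resize(p[120:320,170:370],None,fx=3,fy=3,interpolation=cv2.INTER_CUBIC))
print(tipfx());plan(target((-45,-66,21.5),15,0),5)
E
```

```text
[-47.06283228 -82.95509208  24.30161286]
t 3.15 rot total deg [-0.13 -0.26 -0.08] dp world [ 0.0008  0.0171 -0.0028] F [-0.37  0.36  0.15] w 0.0005
[-0.03, -0.05, -0.02] [0.0031, 0.0004, 0.0014]
[-0.03, -0.05, -0.02] [0.0031, 0.0004, 0.0014]
[-0.03, -0.05, -0.02] [0.0031, 0.0004, 0.0014]
[-0.03, -0.05, -0.02] [0.0031, 0.0004, 0.0014]
[-0.03, -0.05, -0.02] [0.0031, 0.0004, 0.0014]
```

View pics/s1.png

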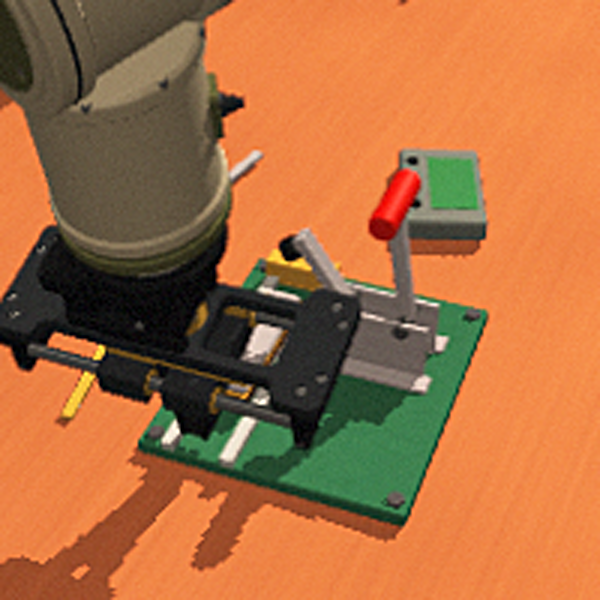

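Emit:
send_rows:
  steps:
    - [0,0,0,0.004,0.001,0.0025,1]
    - [0,0,0,0.004,0.001,0.002,1]
    - [0,0,0,0.004,0,0.0015,1]
    - [0,0,0,0.004,0,0.001,1]
    - [0,0,0,0.004,0,0.001,1]
    - [0,0,0,0.004,0,0.001,1]
    - [0,0,0,0.004,0,0.001,1]
    - [0,0,0,0.003,0,0.001,1]
    - [0,0,0,0.003,0,0.001,1]
    - [0,0,0,0.002,0,0.0005,1]

```text
time: 4.15
ee_pos: [0.488, 0.0594, 0.0396]
eef_rot: [0.676, 0.725, 0.091, -0.097]
ft_force: [0.7, -0.2, 0.3]
width: 0.0004
```

```bash
python3 - <<'E'
from h import *
print(tipfx());plan(target((-45,-36,21.5),15,0),1)
E
```

```text
[-43.42520399 -42.14930222  23.18837576]
t 4.15 rot total deg [ 0.07 -0.26 -0.07] dp world [-0.002   0.0061 -0.0017] F [ 0.7  -0.22  0.34] w 0.0004
[0.07, -0.26, -0.07] [0.0056, -0.0016, 0.0032]
```

Slower now, with small steps to the stop, watching the force.

Emit:
send_rows:
  steps:
    - [0,0,0,0.001,-0.0005,0.001,1]
    - [0,0,0,0.001,-0.0005,0.001,1]
    - [0,0,0,0.001,0,0.0005,1]
    - [0,0,0,0.001,0,0.0003,1]
    - [0,0,0,0.001,0,0.0003,1]
    - [0,0,0,0.0005,0,0,1]
    - [0,0,0,0.0005,0,0,1]
    - [0,0,0,0.0005,0,0,1]
    - [0,0,0,0.0005,0,0,1]
    - [0,0,0,0.0005,0,0,1]

```text
time: 5.15
ee_pos: [0.4869, 0.0653, 0.0383]
eef_rot: [0.677, 0.724, 0.09, -0.095]
ft_force: [1.0, -5.1, -1.6]
width: 0.0006
```

```bash
python3 - <<'E'
from h import *
p,d=camera("top");cv2.imwrite("pics/t2.png",cv2.resize(p[130:240,200:330],None,fx=6,fy=6,interpolation=cv2.INTER_CUBIC))
print(tipfx());plan(target((-45,-36,21.5),15,0),1)
F=harm(d);print(np.percentile(F[:,1],[1,50,99]))
E
```

```text
[-44.00765659 -36.15642346  21.86708352]
t 5.2 rot total deg [ 0.17 -0.08 -0.2 ] dp world [-0.001   0.0001 -0.0004] F [ 0.93 -4.97  0.01] w 0.0003
[0.17, -0.08, -0.2] [0.0001, -0.0009, 0.0004]
[-23.3335267   24.31464057  71.53977733]
```

View pics/t2.png

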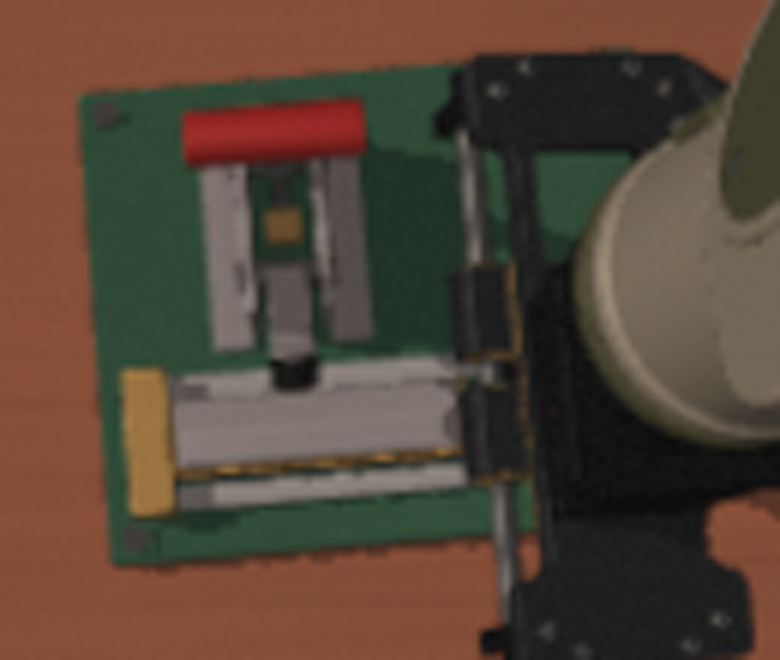

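Emit:
send_rows:
  steps:
    - [0,0,0,0.001,0,0.0003,1]
    - [0,0,0,0.001,0,0.0003,1]
    - [0,0,0,0.001,0,0.0003,1]
    - [0,0,0,0.001,0,0.0003,1]
    - [0,0,0,0.001,0,0.0003,1]
    - [0,0,0,0.001,0,0.0003,1]
    - [0,0,0,0.001,0,0.0003,1]
    - [0,0,0,0.001,0,0.0003,1]
    - [0,0,0,0.001,0,0.0003,1]
    - [0,0,0,0.001,0,0.0003,1]

```text
time: 6.2
ee_pos: [0.4871, 0.0657, 0.0381]
eef_rot: [0.68, 0.722, 0.088, -0.091]
ft_force: [0.5, -7.4, 2.7]
width: 0.0002
```

```bash
python3 - <<'E'
from h import *
print(tipfx(),read_state()['ft_force'])
plan(target((-45,-75,30),15,0),10)
E
```

```text
[-43.74840583 -36.05086074  21.65854625] [ 0.51510441 -7.4469135   2.73304209]
t 6.2 rot total deg [ 0.36  0.5  -0.67] dp world [ 0.0017 -0.0391  0.0083] F [ 0.52 -7.45  2.73] w 0.0002
[0.04, 0.05, -0.07] [-0.0036, -0.0001, -0.0018]
[0.04, 0.05, -0.07] [-0.0036, -0.0001, -0.0018]
[0.04, 0.05, -0.07] [-0.0036, -0.0001, -0.0018]
[0.04, 0.05, -0.07] [-0.0036, -0.0001, -0.0018]
[0.04, 0.05, -0.07] [-0.0036, -0.0001, -0.0018]
[0.04, 0.05, -0.07] [-0.0036, -0.0001, -0.0018]
[0.04, 0.05, -0.07] [-0.0036, -0.0001, -0.0018]
[0.04, 0.05, -0.07] [-0.0036, -0.0001, -0.0018]
[0.04, 0.05, -0.07] [-0.0036, -0.0001, -0.0018]
[0.04, 0.05, -0.07] [-0.0036, -0.0001, -0.0018]
```

Emit:
send_rows:
  steps:
    - [0,0,0,-0.002,0,-0.0006,1]
    - [0,0,0,-0.004,0,-0.0012,1]
    - [0,0,0,-0.006,0,-0.002,1]
    - [0,0,0,-0.008,0,-0.003,1]
    - [0,0,0,-0.008,0,-0.01,1]
    - [0,0,0,-0.004,0,-0.025,1]
    - [0,0,0,0,0,-0.04,1]
    - [0,0,0,0,0,-0.045,1]
    - [0,0,0,0,0,-0.045,1]
    - [0,0,0,0,0,-0.03,1]

```text
time: 7.2
ee_pos: [0.4881, -0.0219, 0.2308]
eef_rot: [0.681, 0.721, 0.085, -0.095]
ft_force: [0.1, -0.7, 0.6]
width: 0.0001
```

```bash
python3 - <<'E'
from h import *
p,d=camera("top");cv2.imwrite("pics/t3.png",cv2.resize(p[130:240,200:330],None,fx=6,fy=6,interpolation=cv2.INTER_CUBIC))
F=harm(d);print(np.percentile(F[:,1],[1,50,99]))
p,d=camera("scene");cv2.imwrite("pics/s3.png",cv2.resize(p[165:305,205:345],None,fx=4,fy=4,interpolation=cv2.INTER_CUBIC))
print(tipfx(),read_state()['joint_positions'])
for j in(90,-90): plan(target((-5,30,220),0,j),10)
E
```

```text
[-23.52877822  23.96167669  71.65036349]
[ -47.59266143 -124.04081861  215.63167554] [-0.41634444  0.07307828  0.56916518  1.82113042 -0.29673683  1.32637973
  0.29172855]
t 7.3 rot total deg [ 11.45 -11.49 -90.3 ] dp world [0.0312 0.161  0.0049] F [ 0.71  0.3  -0.51] w 0.0005
[1.14, -1.15, -9.03] [0.0155, 0.004, 0.0035]
[1.14, -1.15, -9.03] [0.0147, 0.0065, 0.0031]
[1.14, -1.15, -9.03] [0.0136, 0.0088, 0.0027]
[1.14, -1.15, -9.03] [0.0121, 0.0109, 0.0022]
[1.14, -1.15, -9.03] [0.0103, 0.0127, 0.0018]
[1.14, -1.15, -9.03] [0.0082, 0.0142, 0.0013]
[1.14, -1.15, -9.03] [0.0059, 0.0153, 0.0009]
[1.14, -1.15, -9.03] [0.0034, 0.016, 0.0005]
[1.14, -1.15, -9.03] [0.0009, 0.0164, 0.0001]
[1.14, -1.15, -9.03] [-0.0017, 0.0163, -0.0002]
t 7.3 rot total deg [-11.45 -11.4   88.64] dp world [0.0312 0.161  0.0049] F [ 0.71  0.3  -0.51] w 0.0005
[-1.14, -1.14, 8.86] [0.0155, 0.004, 0.0035]
[-1.14, -1.14, 8.86] [0.016, 0.0015, 0.0033]
[-1.14, -1.14, 8.86] [0.0161, -0.001, 0.0029]
[-1.14, -1.14, 8.86] [0.0158, -0.0036, 0.0026]
[-1.14, -1.14, 8.86] [0.0151, -0.006, 0.0022]
[-1.14, -1.14, 8.86] [0.014, -0.0083, 0.0017]
[-1.14, -1.14, 8.86] [0.0126, -0.0104, 0.0013]
[-1.14, -1.14, 8.86] [0.0109, -0.0122, 0.0008]
[-1.14, -1.14, 8.86] [0.0089, -0.0138, 0.0004]
[-1.14, -1.14, 8.86] [0.0067, -0.015, -0.0001]
```

View pics/t3.png

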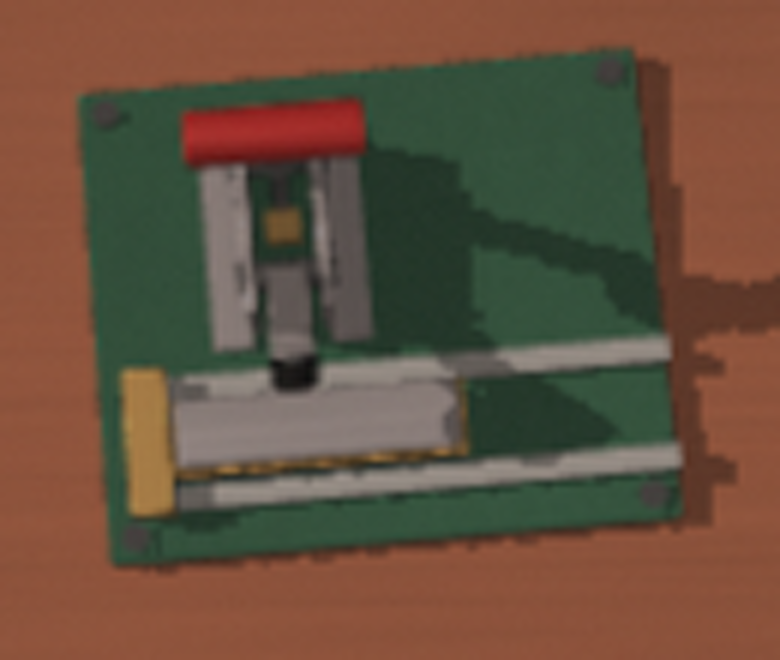

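View pics/s3.png

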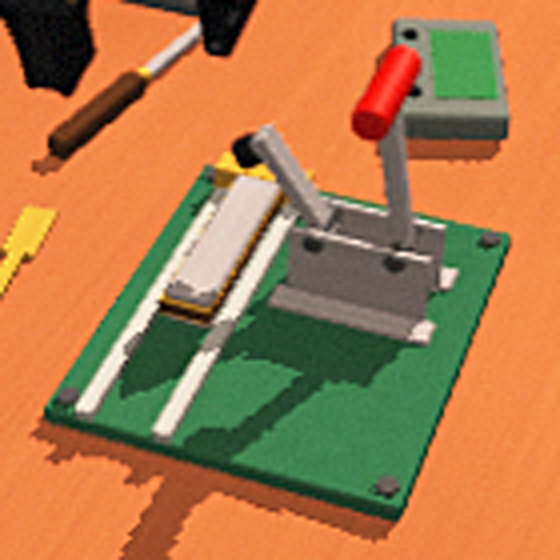

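Emit:
send_rows:
  steps:
    - [1,-1,-7.5,0.0155,0.004,0.0035,0.5]
    - [1,-1,-7.5,0.015,0.0055,0.003,0.5]
    - [1,-1,-7.5,0.014,0.008,0.0025,0.5]
    - [1,-1,-7.5,0.0125,0.01,0.002,0.5]
    - [1,-1,-7.5,0.011,0.012,0.002,0.5]
    - [1,-1,-7.5,0.0095,0.0135,0.001,0.5]
    - [1,-1,-7.5,0.0075,0.0145,0.001,0.5]
    - [1,-1,-7.5,0.0055,0.0155,0.0005,0.5]
    - [1,-1,-7.5,0.0035,0.016,0,0.5]
    - [1,-1,-7.5,0.001,0.0165,0,0.5]

```text
time: 8.3
ee_pos: [0.5227, 0.1331, 0.2375]
eef_rot: [0.079, 0.997, 0.007, -0.017]
ft_force: [0.0, -0.3, 0.6]
width: 0.0215
```

```bash
python3 - <<'E'
from h import *
print(tipfx(),read_state()['joint_positions'],read_state()['width'])
plan(target((2,30,122),0,90),10)
E
```

```text
[ -4.07676254  24.74297353 220.52984252] [-0.60916102  0.16194269  0.32630464  1.68604275 -0.07817453  1.32939295
  1.14709259] 0.02153725537758258
t 8.3 rot total deg [  0.82  -1.89 -13.11] dp world [ 0.0051  0.0059 -0.0985] F [ 0.05 -0.3   0.58] w 0.0215
[0.08, -0.19, -1.31] [-0.0008, 0.0006, 0.0098]
[0.08, -0.19, -1.31] [-0.0007, 0.0006, 0.0098]
[0.08, -0.19, -1.31] [-0.0007, 0.0006, 0.0098]
[0.08, -0.19, -1.31] [-0.0007, 0.0006, 0.0098]
[0.08, -0.19, -1.31] [-0.0007, 0.0006, 0.0098]
[0.08, -0.19, -1.31] [-0.0007, 0.0006, 0.0098]
[0.08, -0.19, -1.31] [-0.0006, 0.0006, 0.0098]
[0.08, -0.19, -1.31] [-0.0006, 0.0006, 0.0098]
[0.08, -0.19, -1.31] [-0.0006, 0.0006, 0.0098]
[0.08, -0.19, -1.31] [-0.0006, 0.0006, 0.0099]
```

Emit:
send_rows:
  steps:
    - [0,-0.2,-1.3,0,0.0006,0.01,0.5]
    - [0,-0.2,-1.3,0,0.0006,0.01,0.5]
    - [0,-0.2,-1.3,0,0.0006,0.01,0.5]
    - [0,-0.2,-1.3,-0.0005,0.0006,0.01,0.5]
    - [0,-0.2,-1.3,-0.0005,0.0006,0.01,0.5]
    - [0,-0.2,-1.3,-0.0005,0.0006,0.01,0.5]
    - [0,-0.2,-1.3,-0.0005,0.0006,0.01,0.5]
    - [0,-0.2,-1.3,-0.0005,0.0006,0.01,0.5]
    - [0,-0.2,-1.3,-0.0005,0.0006,0.01,0.5]
    - [0,0,-1.3,-0.0005,0.0006,0.01,0.5]

```text
time: 9.3
ee_pos: [0.5239, 0.1379, 0.128]
eef_rot: [-0.04, 0.999, 0.007, -0.0]
ft_force: [0.3, 0.1, -0.2]
width: 0.0217
```

```bash
python3 - <<'E'
from h import *
print(tipfx());plan(target((13,30,119),0,90),1)
p,d=camera("scene");cv2.imwrite("pics/s4.png",cv2.resize(p[120:320,170:370],None,fx=3,fy=3,interpolation=cv2.INTER_CUBIC))
E
```

```text
[ -2.01631363  29.35018829 111.0294945 ]
t 9.3 rot total deg [ 0.77 -0.02  0.49] dp world [0.0149 0.0019 0.008 ] F [ 0.34  0.08 -0.23] w 0.0217
[0.77, -0.02, 0.49] [-0.015, 0.0009, -0.008]
```

View pics/s4.png

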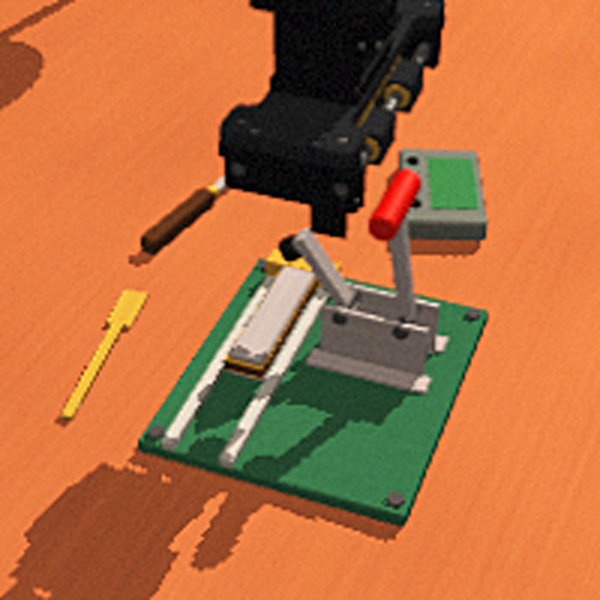

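Emit:
send_rows:
  steps:
    - [0.4,0,0.3,-0.004,0,-0.0015,0.5]
    - [0.4,0,0.2,-0.004,0,-0.0015,0.5]
    - [0,0,0,-0.004,0,-0.0015,0.5]
    - [0,0,0,-0.005,0,-0.0015,0.5]
    - [0,0,0,-0.005,0,-0.001,0.5]
    - [0,0,0,-0.005,0,-0.001,0.5]
    - [0,0,0,-0.005,0,-0.0005,0.5]
    - [0,0,0,-0.005,0,0,0.5]
    - [0,0,0,-0.005,0,0,0.5]
    - [0,0,0,-0.005,0,0,0.5]

```text
time: 10.35
ee_pos: [0.5715, 0.1416, 0.1345]
eef_rot: [-0.036, 0.999, -0.002, -0.004]
ft_force: [-4.6, 0.6, -3.3]
width: 0.022
```

```bash
python3 - <<'E'
from h import *
print(tipfx());plan(target((59,30,113),0,90),1)
p,d=camera("scene");cv2.imwrite("pics/s5.png",cv2.resize(p[120:320,170:370],None,fx=3,fy=3,interpolation=cv2.INTER_CUBIC))
E
```

```text
[ 45.55574816  29.30811771 117.5209886 ]
t 10.35 rot total deg [-0.18 -0.51  0.06] dp world [ 0.0132  0.0016 -0.0045] F [-4.64  0.62 -3.32] w 0.022
[-0.18, -0.51, 0.06] [-0.0133, 0.0006, 0.0044]
```

View pics/s5.png

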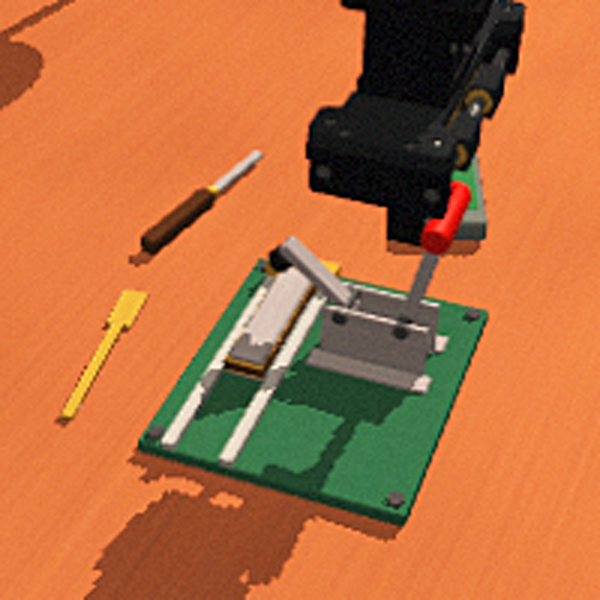

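Emit:
send_rows:
  steps:
    - [0,0,0,-0.005,0,0.0005,0.5]
    - [0,0,0,-0.005,0,0.001,0.5]
    - [0,0,0,-0.005,0,0.0015,0.5]
    - [0,0,0,-0.005,0,0.002,0.5]
    - [0,0,0,-0.005,0,0.002,0.5]
    - [0,0,0,-0.005,0,0.0025,0.5]
    - [0,0,0,-0.005,0,0.003,0.5]
    - [0,0,0,-0.005,0,0.003,0.5]
    - [0,0,0,-0.004,0,0.003,0.5]
    - [0,0,0,-0.004,0,0.003,0.5]

```text
time: 11.4
ee_pos: [0.6237, 0.1452, 0.1097]
eef_rot: [-0.036, 0.999, -0.002, -0.004]
ft_force: [-0.0, -0.2, 0.1]
width: 0.0217
```

```bash
python3 - <<'E'
from h import *
print(tipfx());plan(target((95.6,30,84),0,90),1)
p,d=camera("scene");cv2.imwrite("pics/s6.png",cv2.resize(p[120:320,170:370],None,fx=3,fy=3,interpolation=cv2.INTER_CUBIC))
E
```

```text
[97.90334966 29.20141643 92.66057502]
t 11.4 rot total deg [-0.22 -0.51  0.07] dp world [-0.0025  0.0006 -0.0087] F [-0.05 -0.19  0.13] w 0.0217
[-0.22, -0.51, 0.07] [0.0024, 0.0008, 0.0087]
```

View pics/s6.png

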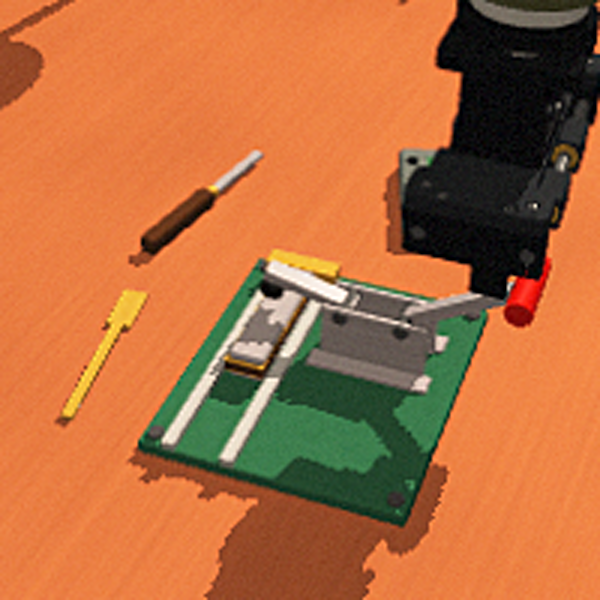

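Emit:
send_rows:
  steps:
    - [0,0,0,0,0,0,0.5]
    - [0,0,0,0,0,0,0.5]
    - [0,0,0,0,0,0,0.5]
    - [0,0,0,0,0,0,0.5]
    - [0,0,0,0,0,0,0.5]
    - [0,0,0,0,0,0,0.5]
    - [0,0,0,0,0,0,0.5]
    - [0,0,0,0,0,0,0.5]
    - [0,0,0,0,0,0,0.5]
    - [0,0,0,0,0,0,0.5]

```text
time: 12.45
ee_pos: [0.6268, 0.1454, 0.1121]
eef_rot: [-0.036, 0.999, -0.001, -0.001]
ft_force: [-0.3, -0.2, -0.1]
width: 0.0211
```

```bash
python3 - <<'E'
from h import *
print(tipfx(),read_state()['ft_force'])
p,d=camera("scene");cv2.imwrite("pics/s7.png",cv2.resize(p[120:320,170:370],None,fx=3,fy=3,interpolation=cv2.INTER_CUBIC))
W=cloud("scene",d);b,g,r=[p[...,i].astype(int) for i in range(3)]
m=(r>130)&(g<45)&(b<45)&(d>0)&(W[...,2]>.02)&(W[...,0]>.5)&(W[...,0]<.8)&(W[...,1]>0)&(W[...,1]<.3);P=W[m];print(len(P),P.mean(0),np.percentile(P[:,2],[2,50,98]))
E
```

```text
[101.13398608  29.24331967  95.05507993] [-0.33007599 -0.16868737 -0.14176744]
131 [0.65405214 0.14491637 0.06792106] [0.05820611 0.06850602 0.07099557]
```

View pics/s7.png

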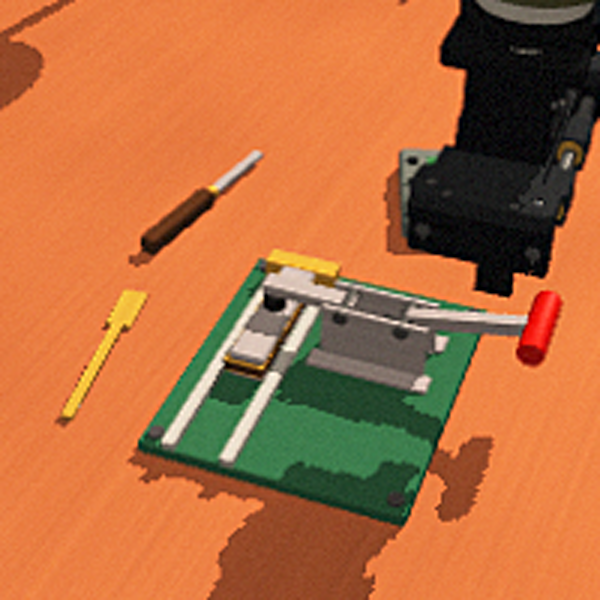

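Snapped down: the grip's top is at z≈71 mm, so its centre is at about 61 mm, the locked height, and the pad is on the harmonica. Next I'll raise the arm clear and move it out of the top camera's view.

Emit:
send_rows:
  steps:
    - [0,0,0,0,0,-0.02,0.5]
    - [0,0,0,0,0,-0.03,0.5]
    - [0,0,0,0,0,-0.03,0.5]
    - [0,0,0,0,0,-0.03,0.5]
    - [0,0,0,0,0,-0.02,0.5]
    - [0,0,0,0.01,0.03,0,0.5]
    - [0,0,0,0.01,0.03,0,0.5]
    - [0,0,0,0.01,0.03,0,0.5]
    - [0,0,0,0.01,0.03,0,0.5]
    - [0,0,0,0.01,0.03,0,0.5]

```text
time: 13.5
ee_pos: [0.567, 0.2897, 0.2472]
eef_rot: [-0.031, 1.0, -0.003, -0.0]
ft_force: [1.4, -0.1, -0.5]
width: 0.0218
```

Emit:
send_rows:
  steps:
    - [0,0,0,0.01,0.03,0,0.5]
    - [0,0,0,0.01,0.03,0,0.5]
    - [0,0,0,0.01,0.03,0,0.5]
    - [0,0,0,0.01,0.02,0,0.5]
    - [0,0,0,0,0,0,0.5]
    - [0,0,0,0,0,0,0.5]
    - [0,0,0,0,0,0,0.5]
    - [0,0,0,0,0,0,0.5]
    - [0,0,0,0,0,0,0.5]
    - [0,0,0,0,0,0,0.5]

```text
time: 14.5
ee_pos: [0.5172, 0.4025, 0.2463]
eef_rot: [-0.032, 0.999, -0.002, -0.0]
ft_force: [-0.2, 0.4, 0.5]
width: 0.0217
```

```bash
python3 - <<'E'
from h import *
s=read_state();print(s['time'],tipfx(),s['ft_force'],np.abs(s['joint_vel']).max())
for n in("top","scene"):
    p,d=camera(n);x0,y0,w,h,k=(110,120,230,160,3) if n=="top" else (170,120,200,200,3)
    cv2.imwrite(f"pics/{n}9.png",cv2.resize(p[y0:y0+h,x0:x0+w],None,fx=k,fy=k,interpolation=cv2.INTER_CUBIC))
    W=cloud(n,d);b,g,r=[p[...,i].astype(int) for i in range(3)]
    m=(r>110)&(g<45)&(b<45)&(d>0)&(W[...,2]>.04)&(W[...,0]>.5)&(W[...,0]<.8)&(W[...,1]>0)&(W[...,1]<.3);P=W[m]
    print(n,len(P),np.percentile(P[:,2],[50,95]) if len(P) else None)
    F=harm(d,n);print(np.percentile(F[:,1],[1,99]),np.median(F[:,2]))
E
```

```text
14.5 [ 10.19278481 293.48568862 229.33895392] [-0.21113829  0.42994464  0.52841793] 0.006103871713222015
top 132 [0.06964471 0.07268293]
[-24.76681902  71.62899686] 30.4134380861954
scene 163 [0.06776365 0.07066527]
[-25.36593827  72.17869504] 30.145050700808195
```

View pics/top9.png

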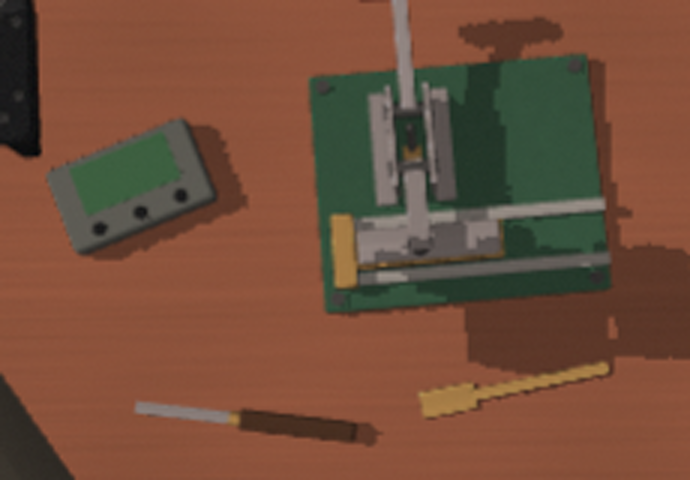

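View pics/scene9.png

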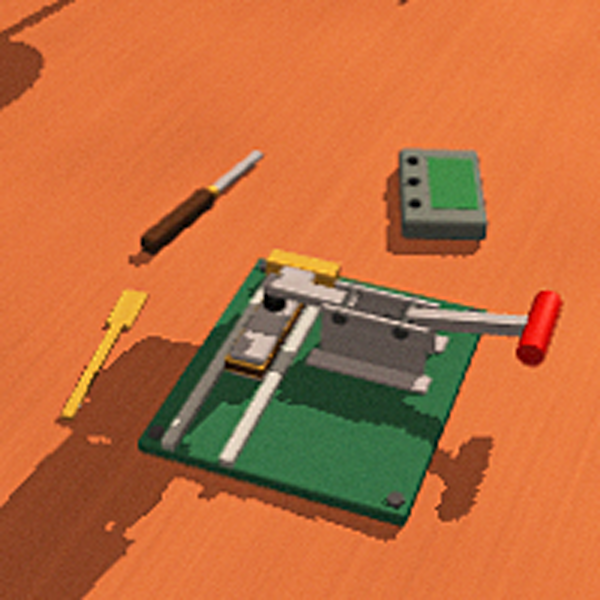

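```bash
python3 -c "
from bench import *
print(close_job())"
```

```text
the job is handed in; nothing more can be done
None
```

The harmonica is against the brass stop and the clamp lever is locked down with the pad on it. I handed the job in at about 14.6 s, with the arm clear of everything.

- **Harmonica:** I pushed it about 27 mm with closed fingertips. At the stop the force rose to about 7 N (it slides at 1 to 2 N) and it moved no further. The last top picture shows its end touching the block, and its top is still at 30 mm, so it lies flat.
- **Lever:** only then did I push the red grip over, with the fingers either side of the lever bar. It went past the dead point and snapped down by itself. The top of the grip is at about 70 mm, which puts its centre at about 61 mm, the locked height.
- **Bystanders:** the tuner, scraper and reed lifter look unmoved in the pictures.
- **Disagreement:** after clamping, the depth data put the harmonica's pushed end at about −25 mm of the fixture, against about −23.5 mm before. The end at the stop gave the same reading (+71.6 mm). I took the difference as pixel noise and did not check it further.

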